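# Bottles on the rocker, labels up

## Robot

A 6-joint arm with a two-finger parallel gripper is mounted at the origin on the work surface. World frame = base frame: x ahead of the robot, y to its left, z up, the work surface at z = 0. Lengths are in m, angles in rad, forces in N, time in s.
With the tool pointing down it reaches from about 0.375 to 0.9 m from the base axis. Payload 3.1 kg.
Tool frame: the origin (TCP) lies where the fingers leave the gripper's body, on its centre line; the fingertips stand manip.tip_reach ahead of it and the grasp point (between the pads) lies 54 mm ahead of it (manip.tip_reach is the distance from the TCP to the fingertips, in m); z points along the fingers, y is the direction in which the jaws open and shut (so a half turn about z gives the same grasp; the last joint's range is limited). The gripper opens to 85 mm and grips with 20 to 120 N. Pads are 22 mm wide; open, the fingers measure 114 mm over their backs; the gripper's body (76 mm by 85 mm) begins 54 mm behind the grasp point. The pads swing forward as they close: fully open they stand 13 mm farther back than shut.
Start: joints at [-0.178, 0.527, 1.433, -0, 1.181, -0.178], TCP at [0.625, 0, 0.304] pointing down, gripper open.
Joint ranges: [-3.08, 3.08], [-0.75, 2.2], [0.22, 2.44], [-1.43, 4.57], [0, 2.65], [-2.85, 2.85]. Speed limits (rad/s): [2.79, 2.79, 3.14, 3.14, 3.14, 3.14].

## Interface

Orientations are given as a unit quaternion [x, y, z, w].
In Python, from station import manip, cams, order gives the robot as it stands. The module is installed in compiled form; this text tells all that it offers.
- The arm moves only by the tool drive_tool, never from a script. Its arguments are lists of equal length, an entry for each row: "linear": the shift along the tool's x, y, z in mm, a list of three; "rot": the turn, a rotation vector about the tool's x, y, z in degrees, a list of three; "hand": the finger opening in mm, from 0 to 85.4. A call has 1 to 20 rows; each row shifts and turns the pose as measured when the row begins, along the tool's axes as they then stand; what a row does not reach is not made up. A row lasts 1/12 s, in which the tool goes at most 41.7 mm and 7.16 degrees, less where a joint would pass 70% of its speed; a pose out of reach is approached as far as the arm can. A call with a gripper value outside its range is refused whole. The fingers move at their own pace and stop on an object; "force" is the grip in N (left out, the last holds). Time passes only in rows, so rows that do not move let the fingers close. It gives the time, the measured TCP pose, the force and the opening at its end, in the units of the state.
- manip.sense(): the state, without advancing time (a new reading comes with each control period).
- cams.snapshot(name): name is "scene" or "side" or "wrist"; returns the picture (400x640x3 uint8, red, green, blue); there is no depth.
- cams.camera_model(name): a dict with "vfov" (degrees; the focal length in pixels is half the picture's height over the tangent of half this angle, whatever the lens; pixels are square), "cx", "cy" (the principal point, pixels), "rvec" (rotation vector, rad) and "tvec" (3), from world to camera coordinates, as OpenCV has them. Camera axes: x right, y down, z forward; pixel columns grow to the right and rows downward; lengths in m; the calibration is good to about 2 mm. A picture is of the moment at which its call begins: read the wrist's pose just before it. camera_model takes no time and is no camera call; for the wrist camera it gives the pose at the moment of the call.
- order.sign_off(): hands the job in, once; it reports no verdict.
Trained networks look in the newest picture that a camera, given by its name, has taken for a name from the list of things; names that differ only in an ending like _2 or _b are one class to them, and where a whole thing is asked for, a point or a joint stands for the part that bears it (a point fixed in the world has none). Each returns a list of dicts, best first, with "score" (0 to 1); they miss things now and then, are a little off and sometimes report something else, mostly with a low value. They report only what shows in the picture. A call takes as long as a camera call. They do not tell look-alikes from the thing itself.
- cams.regions_of(label, camera): "pixels" (400x640 bool, what is visible of it) and "rect" ([left, top, right, bottom] in pixels, round what is visible of it).
- cams.spot_point(label, camera): "at" ([column, row] in pixels: a listed point, or the origin of a listed thing).
The state is a dict: "t": time; "q": joint angles; "qd": joint speeds; "tau": joint torques, N m; "tcp_pos": TCP position; "tool_rot": TCP orientation; "force": force on the tool from outside, world axes, zero at the start; "ft_torque": the same for the moment, N m; "finger_gap": opening from 0.0 (shut) to 1.0 (fully open).
Only numpy, scipy, OpenCV 4.12 (cv2) and the standard library are available. Lean on these libraries where they do the work, as an engineer would, in place of code of your own. Each camera call takes 0.05 s, during which the arm holds its last target. There are 200 camera calls.

## Task

Two six-sided amber bottles lie on the rubber mat of the rocking shaker with their labels turned away. Roll each bottle over on the mat, flat by flat and without lifting it off, until its label faces straight up, and leave both lying flat, roughly front to back, inside the rim of the platform. Only when both labels are up, press the start button on the front panel all the way in and let it go; leave the other things on the bench where they are.

Things in the scene. Friction and masses are not known exactly. Their poses are not given: they have to be found in the camera images.
- bottle_a_centre (a point): Middle of the six-sided body of an amber bottle: a hexagonal prism 60 mm across flats, 69 mm across corners, flats 34.6 mm wide and 112 mm long, 0.2-0.45 kg. Own x = its length; the black screw cap (41 mm dia.) ends 95 mm from here on the -x side, towards the robot. Own z = outward normal of the label's flat. The centre is 30 mm above the mat on a flat, 35 mm on an edge.
- bottle_b_centre (a point): The same point of the other, identical bottle, with the same axes and sizes. The two lie side by side on the mat, either one on the left, each lengthwise front to back to within 6 degrees of the shaker.
- bottle_a_label (a point): Middle of bottle a's white paper label (84 x 29 mm, with a bar code), which fills one flat, 30 mm from the bottle's axis. At the start it looks to the robot's right, one or two flats (60 or 120 degrees) down from the top: rolling the bottle to the robot's left by that many flats brings it up. Each flat moves the bottle 35 mm sideways.
- bottle_b_label (a point): The same for bottle b; one bottle needs one flat, the other two. There is room on the mat to roll both to the left, if the left-hand bottle goes first. A bottle tips over on to its next flat by itself once rolled a little past 30 degrees.
- mat_centre (a point): Middle of the top of the black ribbed rubber mat on the shaker's platform, 105 mm above the bench. Own x = front to back (away from the robot), y = left, z up. Mat 234 mm (x) by 394 mm (y), level, fixed, grippy (friction about 1: a bottle pushed near its top rolls, it does not slide); an aluminium rim around it stands 10 mm above the mat.
- start_top (a point): Centre of the face of the start button: a round grey push button, 28 mm diameter, in a black collar, at the right-hand end of the shaker's sloping front panel, 50 mm in front of the platform. Own z = outward normal of its face (leans 19 degrees from vertical towards the robot).
- start (a joint): Travel of the start button in m: 0 = out, 0.006 = fully in; it is sprung (about 5 N to push it fully in) and comes out again when released.
- tip_box: Bystander: blue box of pipette tips with a clear lid, 88 x 126 x 67 mm, on the bench at the front left of the shaker. Origin at the centre of its underside.
- wash_bottle: Bystander: white plastic wash bottle, 64 mm diameter, 175 mm high, on the bench left of the shaker. Origin at the centre of its underside.
- beaker: Bystander: glass beaker, 72 mm diameter, 95 mm high, on the bench at the front right of the shaker. Origin at the centre of its underside.
- tube_rack: Bystander: white rack of red-capped tubes, 50 x 140 x 84 mm, on the bench right of the shaker. Origin at the centre of its underside.
There are look-alikes about, which are no part of the job. Leave any pink or purple look-alike of the part that bears bottle_b_centre alone.

How it is judged:
On the way, in this order (a step that is already met when the one before it is completed fails the run):
1. both bottles lie flat and still on the mat with their labels up (angle between each of bottle_a_centre, bottle_b_centre's own z axis and vertical below 0.1 rad and z of bottle_a_centre in the frame of mat_centre between 0.024 and 0.036 m and x of bottle_a_centre in the frame of mat_centre between -0.03 and 0.07 m and y of bottle_a_centre in the frame of mat_centre between -0.17 and 0.17 m and angle between the x axis of each of bottle_a_centre, bottle_b_centre and the x axis of mat_centre, either way round below 0.4 rad and z of bottle_b_centre in the frame of mat_centre between 0.024 and 0.036 m and x of bottle_b_centre in the frame of mat_centre between -0.03 and 0.07 m and y of bottle_b_centre in the frame of mat_centre between -0.17 and 0.17 m and linear speed of each of bottle_a, bottle_b below 0.02 m/s and angular speed of each of bottle_a, bottle_b below 0.15 rad/s), for 0.2 s.
2. the start button is pressed in with both labels still up (angle between each of bottle_a_centre, bottle_b_centre's own z axis and vertical below 0.1 rad and z of bottle_a_centre in the frame of mat_centre between 0.024 and 0.036 m and x of bottle_a_centre in the frame of mat_centre between -0.03 and 0.07 m and y of bottle_a_centre in the frame of mat_centre between -0.17 and 0.17 m and angle between the x axis of each of bottle_a_centre, bottle_b_centre and the x axis of mat_centre, either way round below 0.4 rad and z of bottle_b_centre in the frame of mat_centre between 0.024 and 0.036 m and x of bottle_b_centre in the frame of mat_centre between -0.03 and 0.07 m and y of bottle_b_centre in the frame of mat_centre between -0.17 and 0.17 m and value of joint start above 0.0045 m), for 0.05 s.
At the end, for the whole second after the job is handed in: Both bottles lie still and flat on the mat with the label up (label normal within 6 degrees of vertical), inside the rim, lengthwise within 23 degrees of the shaker's front-to-back direction; the start button has been pressed at least 4.5 mm in after that and is out again (all of step 1 and value of joint start below 0.0015 m); the robot touches nothing.
It fails at once if the start button is pressed before both labels are up (value of joint start above 0.003 m and angle between any of bottle_a_centre, bottle_b_centre's own z axis and vertical above 0.3 rad).
It fails at once if a bottle is lifted off the mat (its centre more than 55 mm above the mat) (z of any of bottle_a_centre, bottle_b_centre in the frame of mat_centre above 0.055 m).
It fails at once if another thing on the bench is shifted by more than 30 mm or knocked over (distance of any of tip_box, wash_bottle, beaker, tube_rack from where it was at the start of the episode above 0.03 m or angle between any of tip_box, wash_bottle, beaker, tube_rack's own z axis and vertical above 0.35 rad).
It also fails if it takes over 54 s, if anything falls off the work surface, if the arm or the gripper's body presses on something with over 40 N, if the wrist force passes 120 N, or if a joint passes its speed limit or range.

## Working session

There is one attempt and no reset: what is moved stays moved. The work goes in short steps, Python scripts to look and compute and a tool call to move; the robot and the scene stay as the last step left them, time stands still between calls to the robot, and variables do not carry over. Pictures are saved under pics/ and viewed, about 8 in all and at most 12, crops included, and the job is handed in when it is done.

Besides the shell and the picture viewer there is one more tool, called after "Call:" as name(argument=value, ...), one argument or row to a line, values as JSON. drive_tool: Moves the arm, as the interface text tells. Its arguments: {"type":"object","properties":{"linear":{"type":"array","items":{"type":"array","items":{"type":"number"}}},"rot":{"type":"array","items":{"type":"array","items":{"type":"number"}}},"hand":{"type":"array","items":{"type":"number"}},"force":{"type":"number"}},"required":["linear","rot","hand"]}

```bash
mkdir -p pics
cat > h.py <<'E'
import numpy as np, cv2
from station import manip, cams, order
def cam(n):
    m=cams.camera_model(n); f=200/np.tan(np.radians(m["vfov"]/2))
    K=np.array([[f,0,m["cx"]],[0,f,m["cy"]],[0,0,1]]); R=cv2.Rodrigues(np.array(m["rvec"],float))[0]
    return K,R,np.array(m["tvec"],float).ravel()
def ray(n,p):
    K,R,t=cam(n); d=R.T@np.linalg.inv(K)@np.array([p[0],p[1],1.]); return -R.T@t,d
def onz(n,p,z):
    c,d=ray(n,p); return c+d*(z-c[2])/d[2]
def proj(n,P):
    K,R,t=cam(n); q=K@(R@np.asarray(P,float)+t); return q[:2]/q[2]
def tri(obs):
    A=np.zeros((3,3));b=np.zeros(3)
    for n,p in obs:
        c,d=ray(n,p); d/=np.linalg.norm(d); M=np.eye(3)-np.outer(d,d); A+=M;b+=M@c
    return np.linalg.solve(A,b)
def save(n,name): 
    im=cams.snapshot(n); cv2.imwrite(f"pics/{name}.png",im[:,:,::-1]); return im
E
python3 - <<'E'
from h import *
print(manip.tip_reach, manip.sense())
ims=[]
for n in("scene","side","wrist"):
    ims.append(save(n,n))
    print(n,-cam(n)[1].T@cam(n)[2])
    for l in("bottle_a_centre","bottle_a_label","mat_centre","start_top","tip_box","wash_bottle","beaker","tube_rack"):
        print(n,l,[(np.round(d["at"]).tolist(),round(d["score"],2)) for d in cams.spot_point(l,n)])
cv2.imwrite("pics/both.png",np.vstack([cv2.resize(i,(480,300)) for i in ims[:2]])[:,:,::-1])
E
```

```text
0.0726 {'t': 0.0, 'q': array([-1.78496551e-01,  5.28486045e-01,  1.43390237e+00,  2.69897842e-05,
        1.18138275e+00, -1.78491322e-01]), 'qd': array([-0.00082636, -0.0004277 , -0.00051853, -0.00149773,  0.00047351,
        0.00057935]), 'tau': array([ 2.50220628e-04, -4.42344439e+01, -1.78024775e+01, -2.06930472e-04,
        8.36740597e-03,  2.24214921e-05]), 'tcp_pos': array([6.24444603e-01, 1.37508123e-04, 3.02921204e-01]), 'tool_rot': array([ 7.07111843e-01,  7.07100880e-01, -6.10981108e-04, -9.01849862e-04]), 'force': array([ 0.13740461,  0.04925099, -0.03348895]), 'ft_torque': array([-0.01317138, -0.01724809, -0.03991148]), 'finger_gap': 1.000740080237625}
scene [1.353995   0.07215684 1.03441889]
scene bottle_a_centre [([340.0, 228.0], 0.89)]
scene bottle_a_label [([334.0, 223.0], 0.75)]
scene mat_centre [([320.0, 225.0], 0.73)]
scene start_top [([313.0, 178.0], 0.53), ([416.0, 266.0], 0.28)]
scene tip_box [([428.0, 223.0], 0.79), ([232.0, 209.0], 0.45), ([340.0, 228.0], 0.21)]
scene wash_bottle [([417.0, 264.0], 0.87)]
scene beaker [([265.0, 183.0], 0.8)]
scene tube_rack [([235.0, 209.0], 0.82)]
side [ 0.18283604 -1.06288257  1.06833901]
side bottle_a_centre [([342.0, 159.0], 0.97)]
side bottle_a_label [([341.0, 165.0], 0.94), ([299.0, 272.0], 0.26)]
side mat_centre [([341.0, 185.0], 0.81)]
side start_top []
side tip_box [([273.0, 163.0], 0.86)]
side wash_bottle [([313.0, 163.0], 0.6)]
side beaker [([302.0, 269.0], 0.9), ([311.0, 164.0], 0.37)]
side tube_rack [([348.0, 278.0], 0.85)]
wrist [0.62530004 0.07182466 0.37335183]
wrist bottle_a_centre [([366.0, 211.0], 0.88)]
wrist bottle_a_label [([363.0, 246.0], 0.58)]
wrist mat_centre [([335.0, 256.0], 0.63)]
wrist start_top [([176.0, 278.0], 0.69)]
wrist tip_box []
wrist wash_bottle []
wrist beaker []
wrist tube_rack []
```

View pics/both.png

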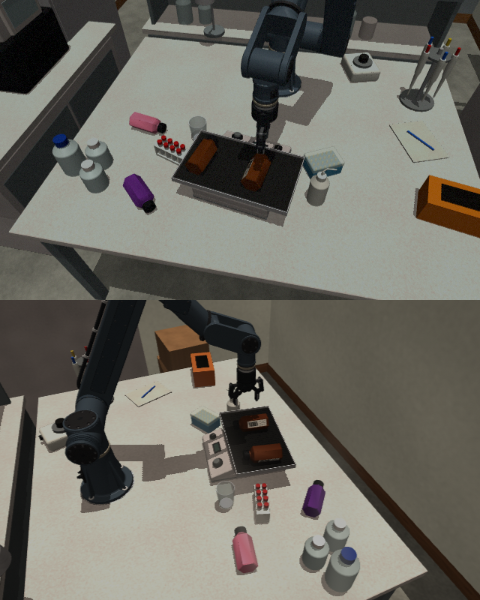

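View pics/wrist.png

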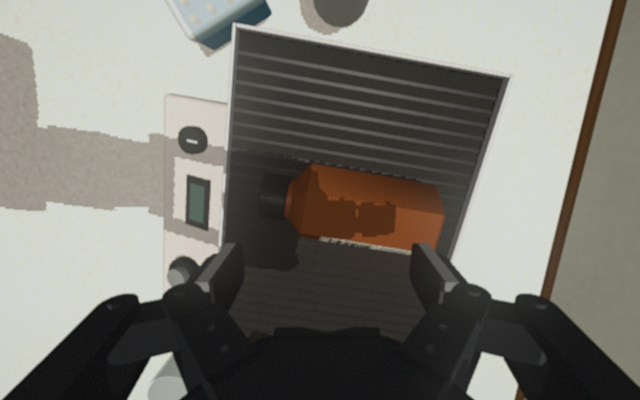

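Left bottle shows a thin label sliver (wrist ~340,243), so it probably needs one flat. The right bottle shows no label from above. I'll zoom in on the fixed cameras.

Run:
```python
from h import *
a=cv2.imread("pics/side.png")[125:285,260:420]; b=cv2.imread("pics/scene.png")[140:300,220:420]
a=cv2.resize(a,None,fx=3,fy=3,interpolation=cv2.INTER_CUBIC);b=cv2.resize(b,None,fx=1.6*1,fy=3,interpolation=cv2.INTER_CUBIC)
cv2.imwrite("pics/crop.png",np.hstack([a,b]))
for n,l in (("side","label side"),):
    for p in [(342,159),(341,165)]: print(onz(n,p,.135))
print("mat",onz("wrist",(335,256),.105),onz("scene",(320,225),.105),onz("side",(341,185),.105))
print("start w",onz("wrist",(176,278),.09),"scene",onz("scene",(313,178),.09))
for p in [(235,25),(510,75)]: print("corner",onz("wrist",p,.115))
print("cap/left bottle", onz("wrist",(366,211),.135),onz("scene",(340,228),.135))
for n in("scene","side","wrist"):
    for d in cams.regions_of("bottle_a_centre",n): print(n,d["rect"],round(d["score"],2),d["pixels"].sum())
```

```text
[0.68122387 0.00523019 0.135     ]
[ 0.66533158 -0.02263828  0.135     ]
mat [ 0.63474335 -0.07132325  0.105     ] [ 0.63445162 -0.07328319  0.105     ] [ 0.63967311 -0.08301434  0.105     ]
start w [ 0.45361317 -0.10730002  0.09      ] scene [ 0.45777206 -0.12738685  0.09      ]
corner [0.55120371 0.14208682 0.115     ]
corner [0.78162156 0.10476186 0.115     ]
cap/left bottle [ 0.66103755 -0.0106096   0.135     ] [ 0.65811272 -0.01796169  0.135     ]
scene [320.4, 197.8, 359.5, 256.5] 0.94 1293
side [313.0, 148.5, 358.8, 173.4] 0.77 796
wrist [260.0, 165.2, 445.8, 253.3] 0.7 12164
```

View pics/crop.png

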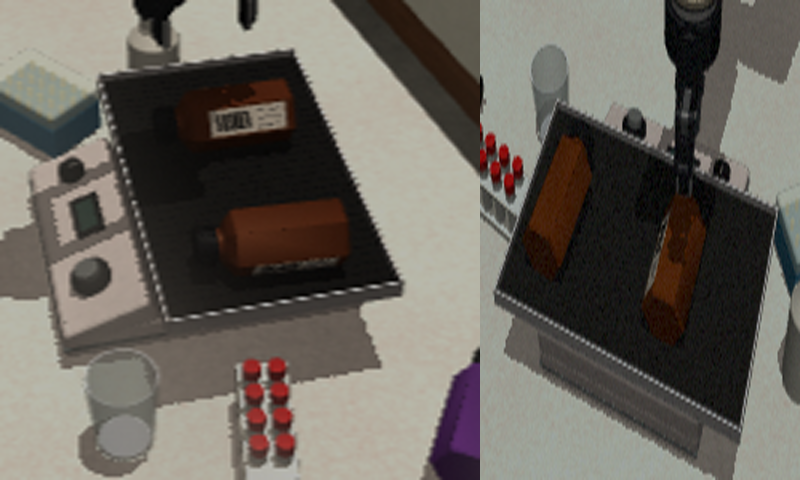

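Side crop: the left bottle's label faces right on its upper right flat, so it needs one flat. The right bottle shows only a label sliver underneath, so it needs two. The start button is the large grey one at side (290,217). The shaker is yawed about -9°. I'll move up and right for a measuring view.

Call:
drive_tool(
  linear=[
    [-22,0,-15],
    [-22,0,-15],
    [-22,0,-15],
    [-22,0,-15],
    [-22,0,-15],
    [-22,0,-15],
    [0,0,0],
    [0,0,0],
  ],
  rot=[
    [0,0,1.5],
    [0,0,1.5],
    [0,0,1.5],
    [0,0,1.5],
    [0,0,1.5],
    [0,0,1.5],
    [0,0,0],
    [0,0,0],
  ],
  hand=[70,70,70,70,70,70,70,70],
)

```text
t: 2.17
tcp_pos: [0.6153, -0.1356, 0.3958]
tool_rot: [0.762, 0.648, -0.001, -0.002]
force: [0.4, 0.4, -1.2]
finger_gap: 0.822
```

Run:
```python
from h import *
s=manip.sense(); print(s["t"],s["tcp_pos"],s["tool_rot"],s["force"])
save("wrist","w2")
for l in("bottle_a_centre","bottle_a_label","mat_centre","start_top"):
    for d in cams.spot_point(l,"wrist"): print(l,np.round(d["at"]),round(d["score"],2),onz("wrist",d["at"],{"b":.135,"m":.105,"s":.09}[l[0]]))
for d in cams.regions_of("bottle_a_centre","wrist"):
    print(d["rect"],round(d["score"],2))
    c,_=cv2.findContours(d["pixels"].astype(np.uint8),0,2); print(cv2.minAreaRect(max(c,key=len)))
print(tri([("scene",(316,181)),("side",(290,217))]))
```

```text
2.1667 [ 0.61526883 -0.13564375  0.39576674] [ 0.76179443  0.64781511 -0.00146928 -0.00163227] [ 0.36967077  0.38335933 -1.20642219]
bottle_a_centre [352.  58.] 0.7 [ 0.66224409 -0.0098921   0.135     ]
bottle_a_centre [338. 123.] 0.26 [ 0.63698664 -0.07436564  0.135     ]
bottle_a_label [352.  82.] 0.63 [ 0.65874192 -0.03315628  0.135     ]
mat_centre [334. 120.] 0.61 [ 0.63349274 -0.07004058  0.105     ]
mat_centre [348. 231.] 0.54 [ 0.63030887 -0.21818031  0.105     ]
start_top [206. 172.] 0.55 [ 0.45226717 -0.10994421  0.09      ]
[ 0.44881857 -0.12168222  0.06822583]
```

View pics/w2.png

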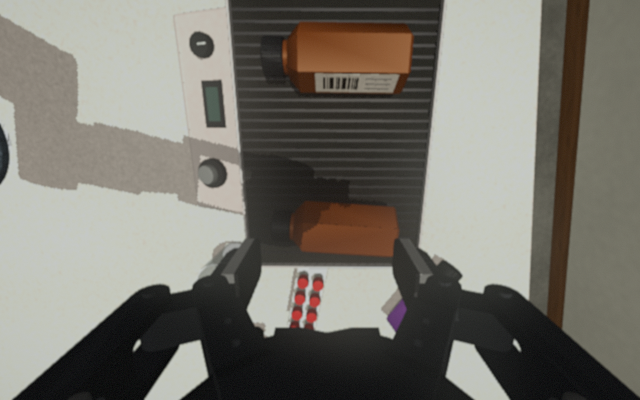

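Run:
```python
from h import *
im=cv2.imread("pics/w2.png"); cv2.imwrite("pics/w2c.png",cv2.resize(im[0:280,170:450],(800,800*280//280))[:600]) 
for nm,p,z in [("R left",(310,202),.135),("R left2",(395,207),.135),("R right",(305,251),.135),("R right2",(398,256),.135),
 ("L left",(305,24),.135),("L left2",(408,29),.135),("L lab",(314,71),.162),("L lab2",(398,73),.162),("L labbot",(316,93),.138),("L labbot2",(394,93),.138),
 ("rimR",(247,265),.115),("rimR2",(420,262),.115),("rimF",(230,0),.115),("rimF2",(245,240),.115)]: print(nm,onz("wrist",p,z).round(4))
print("lab",tri([("wrist",(355,83)),("side",(342.3,164.3))]))
print("start",tri([("wrist",(207,173)),("side",(290,216)),("scene",(316,181))]),tri([("wrist",(207,173)),("side",(290,216))]), onz("wrist",(207,173),.085))
print("start old",[onz("wrist",(207,173),z) for z in (.07,.08,.09)])
```

```text
R left [ 0.5893 -0.1602  0.135 ]
R left2 [ 0.6914 -0.1827  0.135 ]
R right [ 0.5715 -0.2244  0.135 ]
R right2 [ 0.6893 -0.25    0.135 ]
L left [0.6175 0.0304 0.135 ]
L left2 [0.7222 0.009  0.135 ]
L lab [ 0.6198 -0.0191  0.162 ]
L lab2 [ 0.7016 -0.034   0.162 ]
L labbot [ 0.6176 -0.0378  0.138 ]
L labbot2 [ 0.7015 -0.0511  0.138 ]
rimR [ 0.4845 -0.243   0.115 ]
rimR2 [ 0.7222 -0.2752  0.115 ]
rimF [0.5412 0.0713 0.115 ]
rimF2 [ 0.4907 -0.2056  0.115 ]
lab [ 0.66154807 -0.03608761  0.14912975]
start [ 0.44797792 -0.11810183  0.06988461] [ 0.44758921 -0.11626848  0.06912929] [ 0.4510149 -0.112075   0.085    ]
start old [array([ 0.44404038, -0.11402287,  0.07      ]), array([ 0.44869006, -0.11272429,  0.08      ]), array([ 0.45333974, -0.11142571,  0.09      ])]
```

Call:
drive_tool(
  linear=[
    [20,7.6,10],
    [20,7.6,15],
    [20,7.6,20],
    [20,7.6,30],
    [0,0,35],
    [0,0,30],
    [0,0,25],
    [0,0,14],
    [0,0,0],
    [0,0,0],
  ],
  rot=[
    [0,0,1],
    [0,0,0],
    [0,0,0],
    [0,0,0],
    [0,0,0],
    [0,0,0],
    [0,0,0],
    [0,0,0],
    [0,0,0],
    [0,0,0],
  ],
  hand=[70,70,70,70,70,70,70,70,70,70],
)

```text
t: 3.3
tcp_pos: [0.6634, -0.0515, 0.2089]
tool_rot: [0.762, 0.647, -0.002, 0.004]
force: [-0.9, -1.7, 4.5]
finger_gap: 0.818
```

Run:
```python
from h import *
s=manip.sense(); print(s["t"],s["tcp_pos"],s["tool_rot"],s["force"])
a=save("wrist","w3"); b=save("side","s3")[120:320,240:440]
cv2.imwrite("pics/v3.png",np.hstack([cv2.resize(a,(560,350)),cv2.resize(b,(240,350))])[:,:,::-1]) if 0 else cv2.imwrite("pics/v3.png",np.vstack([cv2.resize(a,(480,300)),cv2.resize(b[20:145],(480,300))])[:,:,::-1])
```

```text
3.3 [ 0.66340417 -0.05146123  0.20893347] [ 0.7624371   0.64704544 -0.00228339  0.00408131] [-0.93106119 -1.72407766  4.515882  ]
```

View pics/v3.png

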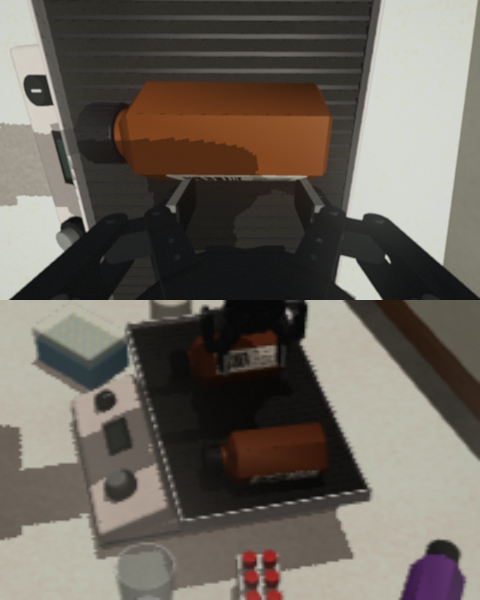

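Fingers straddle the bottle beside its label side, close to contact. Both cameras agree. Next I raise slightly and push left.

Call:
drive_tool(
  linear=[
    [0,0,-6],
    [5,0,0],
    [5,0,0],
    [5,0,0],
    [5,0,0],
    [5,0,0],
    [0,0,0],
  ],
  rot=[
    [0,0,0],
    [0,0,0],
    [0,0,0],
    [0,0,0],
    [0,0,0],
    [0,0,0],
    [0,0,0],
  ],
  hand=[70,70,70,70,70,70,70],
)

```text
t: 3.98
tcp_pos: [0.6684, -0.0268, 0.2198]
tool_rot: [0.76, 0.649, -0.005, 0.009]
force: [0.6, -0.1, 0.2]
finger_gap: 0.818
```

Run:
```python
from h import *
s=manip.sense(); print(s["t"],s["tcp_pos"],s["tool_rot"],s["force"])
a=save("wrist","w4"); b=save("side","s4")[120:320,240:440]
cv2.imwrite("pics/v4.png",np.vstack([cv2.resize(a,(480,300)),cv2.resize(b[20:145],(480,300))])[:,:,::-1])
```

```text
3.9833 [ 0.66844172 -0.02682875  0.21979807] [ 0.76046005  0.64930831 -0.00451544  0.00887984] [ 0.57616216 -0.11297058  0.24669026]
```

View pics/v4.png

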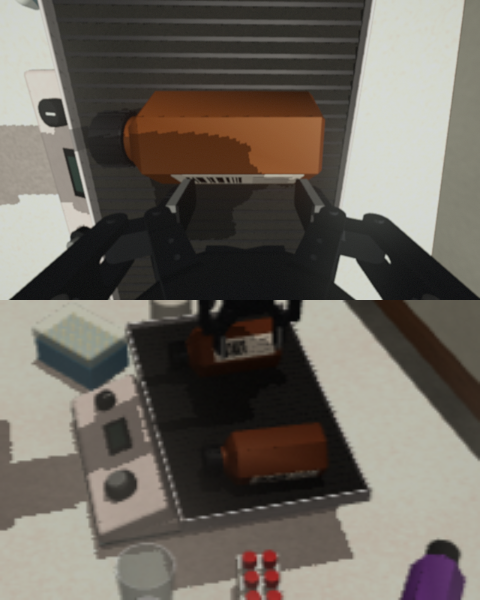

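Run:
```python
from h import *
for n in("wrist","side","scene"):
    cams.snapshot(n)
    for l in("bottle_a_centre","bottle_a_label"):
        for d in cams.spot_point(l,n)[:2]: print(n,l,np.round(d["at"]),round(d["score"],2),onz(n,d["at"],.135),onz(n,d["at"],.15))
s=manip.sense(); R=cam("wrist")
T=s["tcp_pos"]
from scipy.spatial.transform import Rotation as Ro
r=Ro.from_quat(s["tool_rot"]); print(r.as_matrix().round(3))
for L in (.055,.06,.065,.0726): print(L,[proj("wrist",T+r.apply([x,y,L])).round() for x in(11,) for y in(-.035,.035)],[proj("wrist",T+r.apply([.011,y,L])).round() for y in(-.035,.035)])
a=cv2.imread("pics/w4.png")[80:330,130:470]; cv2.imwrite("pics/w4c.png",cv2.resize(a,(800,588)))
```

```text
wrist bottle_a_centre [311. 185.] 0.88 [0.66603949 0.00577189 0.135     ] [0.66736438 0.00960512 0.15      ]
wrist bottle_a_centre [ 96. 336.] 0.49 [ 0.50741034 -0.07313144  0.135     ] [ 0.5243773  -0.06151772  0.15      ]
wrist bottle_a_label [313. 237.] 0.68 [ 0.66129736 -0.02583381  0.135     ] [ 0.66309176 -0.01889467  0.15      ]
wrist bottle_a_label [310. 188.] 0.66 [0.66508062 0.00416428 0.135     ] [0.66650171 0.00814338 0.15      ]
side bottle_a_centre [340. 158.] 0.75 [0.67630317 0.01072427 0.135     ] [ 0.6683725  -0.00653002  0.15      ]
side bottle_a_label [339. 163.] 0.74 [ 0.66331533 -0.0082146   0.135     ] [ 0.65559339 -0.02516452  0.15      ]
scene bottle_a_centre [348. 230.] 0.77 [0.66005306 0.00113536 0.135     ] [0.67162623 0.00231982 0.15      ]
scene bottle_a_label [342. 227.] 0.73 [ 0.65411484 -0.01356598  0.135     ] [ 0.66578705 -0.01213634  0.15      ]
[[ 0.158  0.987  0.004]
 [ 0.987 -0.158 -0.019]
 [-0.018  0.007 -1.   ]]
0.055 [array([ 329., 1211.]), array([ 322., 1211.])] [array([254., 246.]), array([398., 246.])]
0.06 [array([ 329., 1213.]), array([ 322., 1213.])] [array([256., 241.]), array([395., 241.])]
0.065 [array([ 329., 1214.]), array([ 322., 1214.])] [array([258., 237.]), array([393., 237.])]
0.0726 [array([ 329., 1217.]), array([ 322., 1217.])] [array([262., 231.]), array([390., 231.])]
```

View pics/w4c.png

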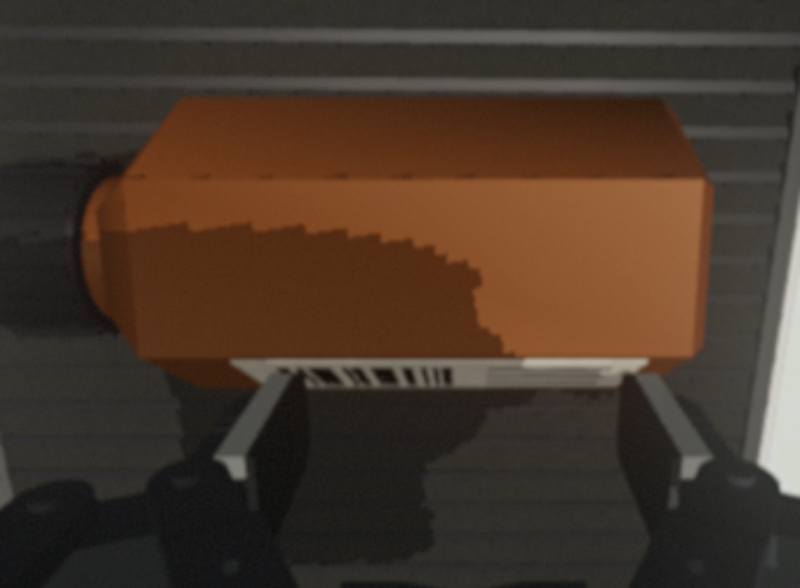

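The finger riding horizontally locks by friction and the bottle slid about 16 mm left, still on its flat. The contact has to follow the rolling arc (up and left), so I back off, lower, then push along it.

Call:
drive_tool(
  linear=[
    [-9,0,0],
    [0,0,6],
    [0,0,5],
    [0,0,0],
    [0,0,0],
  ],
  rot=[
    [0,1,0],
    [0,0,0],
    [0,0,0],
    [0,0,0],
    [0,0,0],
  ],
  hand=[70,70,70,70,70],
)

```text
t: 4.95
tcp_pos: [0.6674, -0.0371, 0.2084]
tool_rot: [0.761, 0.648, 0.002, 0.004]
force: [0.2, -3.1, 5.3]
finger_gap: 0.821
```

Call:
drive_tool(
  linear=[
    [3.9,0,-3.7],
    [4.1,0,-3.5],
    [4.4,0,-3.1],
    [4.7,0,-2.8],
    [4.9,0,-2.3],
    [5,0,-1.8],
    [5.2,0,-1.4],
    [5.3,0,-0.8],
    [0,0,0],
    [0,0,0],
  ],
  rot=[
    [0,0,0],
    [0,0,0],
    [0,0,0],
    [0,0,0],
    [0,0,0],
    [0,0,0],
    [0,0,0],
    [0,0,0],
    [0,0,0],
    [0,0,0],
  ],
  hand=[70,70,70,70,70,70,70,70,70,70],
)

```text
t: 5.78
tcp_pos: [0.6745, 0.0093, 0.2305]
tool_rot: [0.761, 0.649, 0.005, 0.002]
force: [1.3, 1.3, 3.6]
finger_gap: 0.82
```

Run:
```python
from h import *
s=manip.sense(); print(s["t"],s["tcp_pos"],s["tool_rot"],s["force"])
a=save("wrist","w5"); b=save("side","s5")[120:320,240:440]
for l in("bottle_a_centre","bottle_a_label"):
    for n in("wrist","side"):
        for d in cams.spot_point(l,n)[:2]: print(n,l,np.round(d["at"]),round(d["score"],2),onz(n,d["at"],.135),onz(n,d["at"],.165))
cv2.imwrite("pics/v5.png",np.vstack([cv2.resize(a,(480,300)),cv2.resize(b[20:145],(480,300))])[:,:,::-1])
```

```text
5.7833 [0.67445435 0.00932397 0.23050051] [0.76112875 0.64857626 0.00517689 0.00224884] [1.34966151 1.264296   3.58751794]
side bottle_a_centre [338. 150.] 0.81 [0.68874079 0.05636277 0.135     ] [0.67247966 0.02038724 0.165     ]
wrist bottle_a_label [316. 226.] 0.79 [0.66999185 0.01420031 0.135     ] [0.67275256 0.02589742 0.165     ]
side bottle_a_label [360. 201.] 0.63 [ 0.64953701 -0.20075364  0.135     ] [ 0.63453599 -0.22846476  0.165     ]
side bottle_a_label [335. 152.] 0.61 [0.67552696 0.05080831 0.135     ] [0.65969056 0.01501132 0.165     ]
```

View pics/v5.png

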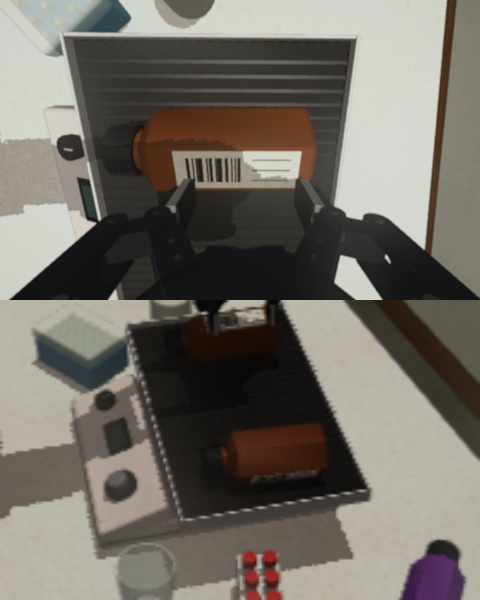

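Label has turned up, and the fingers still touch. It may be leaning on them, so I nudge a bit further, then retreat to the right and up.

Call:
drive_tool(
  linear=[
    [5,0,-0.5],
    [5,0,0],
    [0,0,0],
    [-8,0,-2],
    [-20,0,-10],
    [-20,0,-30],
    [-20,0,-35],
    [-20,0,-30],
    [0,0,0],
    [0,0,0],
  ],
  rot=[
    [0,0,0],
    [0,0,0],
    [0,0,0],
    [0,0,0],
    [0,0,0],
    [0,0,0],
    [0,0,0],
    [0,0,0],
    [0,0,0],
    [0,0,0],
  ],
  hand=[70,70,70,70,70,70,70,70,70,70],
)

```text
t: 6.92
tcp_pos: [0.6553, -0.0742, 0.3323]
tool_rot: [0.761, 0.648, -0.003, -0.006]
force: [-0.7, 0.8, -1.0]
finger_gap: 0.821
```

Run:
```python
from h import *
s=manip.sense(); print(s["t"],s["tcp_pos"],s["tool_rot"],s["force"])
a=save("wrist","w6"); b=save("side","s6")[120:320,240:440]
for l in("bottle_a_centre","bottle_a_label"):
    for n in("wrist","side"):
        for d in cams.spot_point(l,n)[:2]: print(n,l,np.round(d["at"]),round(d["score"],2),onz(n,d["at"],.135),onz(n,d["at"],.165))
cv2.imwrite("pics/v6.png",np.vstack([a[:300,80:560],cv2.resize(b[20:145],(480,300))])[:,:,::-1])
```

```text
6.9167 [ 0.65531107 -0.07415197  0.33232371] [ 0.76124345  0.64843126 -0.00330221 -0.00586578] [-0.67049518  0.78745934 -1.00782269]
wrist bottle_a_centre [326.  64.] 0.97 [0.67049009 0.04160192 0.135     ] [0.6701883  0.03665017 0.165     ]
side bottle_a_centre [336. 149.] 0.65 [0.68380668 0.06142434 0.135     ] [0.66770415 0.02528612 0.165     ]
wrist bottle_a_label [330.  56.] 0.81 [0.67460602 0.04720919 0.135     ] [0.67382907 0.04168806 0.165     ]
side bottle_a_label [337. 146.] 0.65 [0.69648625 0.08037947 0.135     ] [0.67997617 0.04363198 0.165     ]
```

View pics/v6.png

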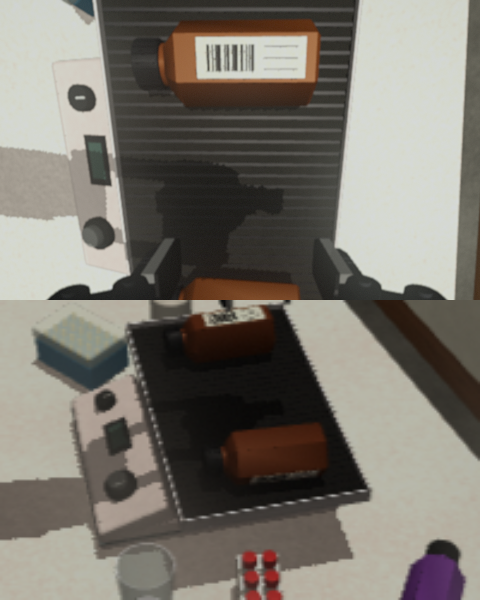

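Left bottle done: label up at about (0.674, 0.042), lying flat. Now to the right of the other bottle.

Call:
drive_tool(
  linear=[
    [-30,0,0],
    [-30,0,0],
    [-30,0,0],
    [-30,0,0],
    [-30,0,10],
    [-31,0,20],
    [0,0,0],
    [0,0,0],
  ],
  rot=[
    [0,0,2.7],
    [0,0,0],
    [0,0,0],
    [0,0,0],
    [0,0,0],
    [0,0,0],
    [0,0,0],
    [0,0,0],
  ],
  hand=[70,70,70,70,70,70,70,70],
)

```text
t: 7.88
tcp_pos: [0.6192, -0.2475, 0.2899]
tool_rot: [0.772, 0.636, -0.006, -0.013]
force: [0.0, 0.3, -0.2]
finger_gap: 0.82
```

Run:
```python
from h import *
from scipy.spatial.transform import Rotation as Ro
s=manip.sense(); print(s["t"],s["tcp_pos"],s["force"]); r=Ro.from_quat(s["tool_rot"]);print(r.as_matrix().round(3))
a=save("wrist","w7")
for l in("bottle_a_centre",):
        for d in cams.spot_point(l,"wrist")[:3]: print(l,np.round(d["at"]),round(d["score"],2),onz("wrist",d["at"],.135),r.inv().apply(onz("wrist",d["at"],.135)-s["tcp_pos"]))
        for d in cams.regions_of(l,"wrist"):
            print(d["rect"],d["score"])
            c,_=cv2.findContours(d["pixels"].astype(np.uint8),0,2); p=cv2.approxPolyDP(max(c,key=len),3,True)[:,0]
            for q in p: print(q,r.inv().apply(onz("wrist",q,.135)-s["tcp_pos"]).round(4)[:2],r.inv().apply(onz("wrist",q,.165)-s["tcp_pos"]).round(4)[:2])
```

```text
7.8833 [ 0.61917281 -0.24746912  0.28992046] [ 0.02195053  0.32929005 -0.1721589 ]
[[ 0.191  0.981 -0.026]
 [ 0.982 -0.191  0.012]
 [ 0.007 -0.028 -1.   ]]
```

View pics/w7.png

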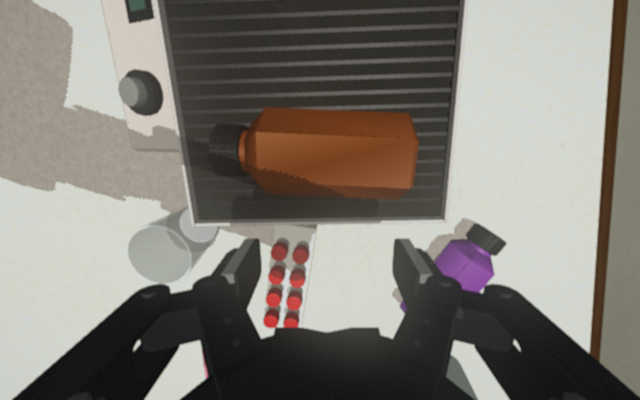

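Run:
```python
from h import *
from scipy.spatial.transform import Rotation as Ro
s=manip.sense(); r=Ro.from_quat(s["tool_rot"])
yaw=np.arctan2(r.as_matrix()[1,1],r.as_matrix()[0,1]); Rz=np.array([[-np.sin(yaw),np.cos(yaw)],[np.cos(yaw),np.sin(yaw)]]);print(np.degrees(yaw),Rz)
for q,z in [((265,108),.135),((415,115),.135),((252,133),.165),((412,140),.165),((262,189),.165),((413,190),.165),((262,196),.135),((412,198),.135),((193,222),.115),((445,220),.115)]:
    w=onz("wrist",q,z); print(q,w.round(4),(Rz@(w-s["tcp_pos"])[:2]).round(4))
```

```text
-10.85077013671534 [[ 0.18825165  0.98212083]
 [ 0.98212083 -0.18825165]]
(265, 108) [ 0.584  -0.1596  0.135 ] [ 0.0781 -0.0513]
(415, 115) [ 0.696  -0.1862  0.135 ] [0.073  0.0638]
(252, 133) [ 0.578 -0.176  0.165] [ 0.0609 -0.0541]
(412, 140) [ 0.6842 -0.2008  0.165 ] [0.0565 0.0549]
(262, 189) [ 0.5749 -0.2156  0.165 ] [ 0.0214 -0.0497]
(413, 190) [ 0.6812 -0.2359  0.165 ] [0.0215 0.0586]
(262, 196) [ 0.5642 -0.2275  0.135 ] [ 0.0077 -0.058 ]
(412, 198) [ 0.6867 -0.2517  0.135 ] [0.007 0.067]
(193, 222) [ 0.487 -0.245  0.115] [-0.024  -0.1305]
(445, 220) [ 0.7187 -0.2847  0.115 ] [-0.0195  0.1045]
```

Call:
drive_tool(
  linear=[
    [-9,3,0],
    [0,0,25],
    [0,0,25],
    [0,0,20],
    [0,0,9],
    [0,0,0],
    [0,0,0],
  ],
  rot=[
    [-1.6,-0.4,1.2],
    [0,0,0],
    [0,0,0],
    [0,0,0],
    [0,0,0],
    [0,0,0],
    [0,0,0],
  ],
  hand=[70,70,70,70,70,70,70],
)

```text
t: 8.62
tcp_pos: [0.628, -0.2461, 0.2161]
tool_rot: [0.773, 0.634, 0.003, 0.006]
force: [-1.2, -0.5, 0.4]
finger_gap: 0.819
```

Call:
drive_tool(
  linear=[
    [4,0,0],
    [4.4,0,-3.4],
    [4.7,0,-3],
    [5,0,-2.6],
    [5.2,0,-2.1],
    [5.3,0,-1.7],
    [5.4,0,-1.2],
    [5.5,0,-0.7],
    [4,0,-0.5],
    [4,0,0],
    [0,0,0],
    [-10,0,-2],
    [-20,0,-20],
    [-20,0,-35],
    [-5,0,-30],
    [0,0,0],
    [0,0,0],
  ],
  rot=[
    [0,0,0],
    [0,0,0],
    [0,0,0],
    [0,0,0],
    [0,0,0],
    [0,0,0],
    [0,0,0],
    [0,0,0],
    [0,0,0],
    [0,0,0],
    [0,0,0],
    [0,0,0],
    [0,0,0],
    [0,0,0],
    [0,0,0],
    [0,0,0],
    [0,0,0],
  ],
  hand=[70,70,70,70,70,70,70,70,70,70,70,70,70,70,70,70,70],
)

```text
t: 10.03
tcp_pos: [0.626, -0.2514, 0.3275]
tool_rot: [0.772, 0.635, 0.003, 0.009]
force: [-0.9, -0.5, -0.9]
finger_gap: 0.822
```

Run:
```python
from h import *
from scipy.spatial.transform import Rotation as Ro
s=manip.sense(); r=Ro.from_quat(s["tool_rot"]); print(s["t"],s["tcp_pos"],s["force"]);print(r.as_matrix().round(3))
a=save("wrist","w8");b=save("side","s8")[120:320,240:440]
cv2.imwrite("pics/v8.png",np.vstack([a[:300,80:560],cv2.resize(b[20:145],(480,300))])[:,:,::-1])
for l in("bottle_a_centre","bottle_a_label"):
    for n in("wrist","side"):
        for d in cams.spot_point(l,n)[:3]: print(n,l,np.round(d["at"]),round(d["score"],2),onz(n,d["at"],.135),onz(n,d["at"],.165))
# amber mask edge profile
hsv=cv2.cvtColor(a,cv2.COLOR_RGB2HSV); m=((hsv[:,:,0]<15)&(hsv[:,:,1]>130)&(hsv[:,:,2]>40)).astype(np.uint8)
n_,lab,st,ce=cv2.connectedComponentsWithStats(m)
for i in range(1,n_):
    if st[i,4]>1500: print(st[i],ce[i])
```

```text
10.0333 [ 0.62599129 -0.25135806  0.32752333] [-0.87475288 -0.45904378 -0.92002188]
[[ 0.193  0.981  0.016]
 [ 0.981 -0.192 -0.009]
 [-0.006  0.017 -1.   ]]
side bottle_a_centre [337. 152.] 0.88 [0.68167464 0.04951699 0.135     ] [0.66564064 0.01376151 0.165     ]
side bottle_a_label [336. 148.] 0.76 [0.6867945  0.07189246 0.135     ] [0.67059594 0.03541777 0.165     ]
[ 559    0   31  232 2966] [573.06911666 104.79905597]
[  232   100   155    78 10828] [311.226727   138.60463613]
```

Run:
```python
from h import *
s=manip.sense()
for q,z in [((310,100),.135),((310,178),.135),((310,140),.165),((387,140),.135)]: print(q,onz("wrist",q,z).round(4))
g=cv2.cvtColor(cv2.imread("pics/w8.png"),cv2.COLOR_BGR2GRAY)
for c in (270,300,340,370): print(c,g[92:190:2,c].tolist())
b=cv2.imread("pics/s8.png")[165:225,300:380]; h=cv2.cvtColor(b,cv2.COLOR_BGR2HSV); w=(h[:,:,1]<70)&(h[:,:,2]>110)
for row in w[::2,::2]: print("".join("#" if v else "." for v in row))
```

```text
(310, 100) [ 0.6305 -0.1645  0.135 ]
(310, 178) [ 0.6162 -0.2326  0.135 ]
(310, 140) [ 0.6252 -0.1958  0.165 ]
(387, 140) [ 0.6921 -0.2115  0.135 ]
270 [76, 51, 42, 44, 47, 53, 51, 53, 55, 54, 54, 54, 52, 74, 93, 94, 91, 89, 87, 88, 86, 85, 81, 80, 78, 76, 75, 74, 70, 71, 70, 66, 68, 69, 72, 66, 56, 45, 45, 44, 46, 44, 42, 44, 40, 39, 43, 41, 45]
300 [69, 42, 43, 43, 46, 53, 54, 54, 56, 57, 57, 57, 58, 65, 86, 86, 83, 82, 81, 80, 76, 76, 75, 73, 70, 69, 68, 68, 69, 71, 73, 76, 78, 81, 84, 75, 64, 63, 63, 61, 58, 46, 49, 46, 43, 46, 43, 48, 46]
340 [54, 40, 41, 42, 45, 56, 53, 56, 56, 60, 60, 62, 64, 63, 74, 75, 75, 73, 73, 71, 68, 69, 70, 74, 75, 77, 80, 82, 84, 87, 88, 90, 94, 95, 99, 95, 60, 60, 60, 63, 64, 62, 61, 61, 57, 56, 66, 60, 51]
370 [42, 45, 45, 44, 73, 69, 52, 55, 57, 61, 64, 66, 67, 69, 71, 72, 70, 72, 73, 76, 79, 80, 82, 83, 86, 89, 91, 93, 96, 99, 100, 103, 104, 106, 110, 106, 67, 60, 60, 61, 61, 63, 63, 64, 59, 62, 71, 66, 62]
...................................###..
...................................###..
....................................##..
...................
[... 387 characters left out ...]
...
#.......................................
#.......................................
#.......................................
##......................................
##.#....................................
##......................................
##......................................
###.....................................
###.#...................................
###.....................................
####....................................
####....................................
####....................................
####....................................
#####...................................
#####.#................................#
####....................................
```

Bottle b did not go over: by the numbers it slid about 8 mm and is still flat, and no label shows in the side view. Retrying from the lower contact height that worked on the first bottle.

Call:
drive_tool(
  linear=[
    [0,0,35],
    [0,0,30],
    [0,0,28],
    [0,0,17],
    [0,0,6],
    [0,0,0],
    [0,0,0],
  ],
  rot=[
    [1,0,0],
    [0,0,0],
    [0,0,0],
    [0,0,0],
    [0,0,0],
    [0,0,0],
    [0,0,0],
  ],
  hand=[70,70,70,70,70,70,70],
)

```text
t: 10.92
tcp_pos: [0.6281, -0.2492, 0.2036]
tool_rot: [0.77, 0.638, -0.004, 0.002]
force: [-0.3, -0.9, 2.5]
finger_gap: 0.822
```

Call:
drive_tool(
  linear=[
    [3,0,0],
    [3,0,-1],
    [1,0,0],
    [0,0,0],
  ],
  rot=[
    [0,0,0],
    [0,0,0],
    [0,0,0],
    [0,0,0],
  ],
  hand=[70,70,70,70],
)

```text
t: 11.25
tcp_pos: [0.6301, -0.2426, 0.2058]
tool_rot: [0.77, 0.638, -0.005, 0.003]
force: [-1.1, -0.7, 1.2]
finger_gap: 0.819
```

Call:
drive_tool(
  linear=[
    [2,0,0],
    [2,0,0],
    [0,0,0],
  ],
  rot=[
    [0,0,0],
    [0,0,0],
    [0,0,0],
  ],
  hand=[70,70,70],
)

```text
t: 11.5
tcp_pos: [0.6311, -0.2383, 0.2068]
tool_rot: [0.769, 0.639, -0.005, 0.004]
force: [0.3, -1.5, -0.3]
finger_gap: 0.82
```

Call:
drive_tool(
  linear=[
    [4,0,-3.5],
    [4.1,0,-3.5],
    [4.3,0,-3.2],
  ],
  rot=[
    [0,0,0],
    [0,0,0],
    [0,0,0],
  ],
  hand=[70,70,70],
)

```text
t: 11.75
tcp_pos: [0.6333, -0.226, 0.2175]
tool_rot: [0.77, 0.639, -0.005, 0.004]
force: [-0.8, -1.2, 2.6]
finger_gap: 0.823
```

```bash
cat >> h.py <<'E'
def prof(name):
    s=manip.sense(); a=save("wrist",name)
    hsv=cv2.cvtColor(a,cv2.COLOR_RGB2HSV); m=((hsv[:,:,0]<15)&(hsv[:,:,1]>130)&(hsv[:,:,2]>40)).astype(np.uint8)
    n_,lab,st,ce=cv2.connectedComponentsWithStats(m)
    for i in range(1,n_):
        if st[i,4]>1000: print(st[i],ce[i].round())
    print(s["t"],s["tcp_pos"],s["force"]); return a
E
python3 - <<'E'
from h import *
a=prof("w9"); g=cv2.cvtColor(a,cv2.COLOR_RGB2GRAY)
for c in (290,350): print(c,g[100:280:3,c].tolist())
E
```

```text
[  161   115   279   128 32576] [306. 178.]
11.75 [ 0.6332758  -0.22604638  0.21752208] [-0.78932685 -1.2051368   2.63956703]
290 [93, 62, 50, 51, 48, 51, 53, 54, 57, 57, 59, 76, 75, 78, 76, 77, 77, 76, 75, 74, 75, 75, 76, 77, 76, 75, 76, 79, 78, 79, 71, 53, 51, 54, 51, 52, 53, 52, 48, 48, 48, 48, 49, 49, 50, 48, 49, 48, 40, 40, 42, 44, 42, 44, 43, 46, 48, 47, 50, 51]
350 [95, 49, 49, 48, 50, 51, 52, 56, 60, 63, 57, 73, 74, 74, 75, 76, 73, 72, 73, 74, 74, 74, 76, 80, 79, 80, 81, 82, 85, 86, 85, 89, 89, 91, 91, 93, 94, 84, 59, 49, 47, 50, 51, 50, 54, 53, 53, 52, 45, 46, 47, 50, 59, 58, 62, 64, 65, 66, 66, 84]
```

Run:
```python
from h import *
from scipy.spatial.transform import Rotation as Ro
s=manip.sense(); r=Ro.from_quat(s["tool_rot"])
for q in [(350,117),(350,132),(350,212),(350,243)]:
    for z in (.135,.15,.165,.174): print(q,z,(r.inv().apply(onz("wrist",q,z)-s["tcp_pos"])*1000).round(1)[:2],end=" ")
    print()
```

```text
(350, 117) 0.135 [71.  12.5] (350, 117) 0.15 [71.1 11.3] (350, 117) 0.165 [71.1 10.1] (350, 117) 0.174 [71.2  9.3] 
(350, 132) 0.135 [63.3 12.7] (350, 132) 0.15 [64.2 11.5] (350, 132) 0.165 [65.  10.2] (350, 132) 0.174 [65.5  9.5] 
(350, 212) 0.135 [18.5 13.8] (350, 212) 0.15 [23.8 12.5] (350, 212) 0.165 [29.  11.1] (350, 212) 0.174 [32.2 10.3] 
(350, 243) 0.135 [-1.1 14.3] (350, 243) 0.15 [ 6.1 12.9] (350, 243) 0.165 [13.3 11.5] (350, 243) 0.174 [17.7 10.7]
```

The bottle is now tilted about 17°, so the roll is working. Continuing the arc.

Call:
drive_tool(
  linear=[
    [4.5,0,-2.8],
    [4.7,0,-2.4],
    [4.9,0,-2],
    [5.1,0,-1.6],
    [5.3,0,-1.2],
    [5.3,0,-0.8],
    [4,0,0],
    [4,0,0],
    [0,0,0],
  ],
  rot=[
    [0,0,0],
    [0,0,0],
    [0,0,0],
    [0,0,0],
    [0,0,0],
    [0,0,0],
    [0,0,0],
    [0,0,0],
    [0,0,0],
  ],
  hand=[70,70,70,70,70,70,70,70,70],
)

```text
t: 12.55
tcp_pos: [0.6414, -0.183, 0.2335]
tool_rot: [0.768, 0.64, -0.006, 0.006]
force: [-0.1, -0.1, -0.1]
finger_gap: 0.82
```

```bash
cat >> h.py <<'E'
def rows(a,cols=(290,350)):
    from scipy.spatial.transform import Rotation as Ro
    s=manip.sense(); r=Ro.from_quat(s["tool_rot"]); print(r.as_matrix()[2].round(3))
    g=cv2.cvtColor(a,cv2.COLOR_RGB2GRAY).astype(int)
    for c in cols:
        v=g[:,c-3:c+4].mean(1); d=v[3:]-v[:-3]
        e=[i+1 for i in range(5,260) if abs(d[i])>12 and abs(d[i])==abs(d[i-4:i+5]).max()]
        for i in e: print(c,i,int(v[i-4]),int(v[i+4]),[(r.inv().apply(onz("wrist",(c,i),z)-s["tcp_pos"])*1000).round()[0] for z in(.135,.165,.174)])
E
python3 - <<'E'
from h import *
a=prof("w10"); rows(a)
cams.snapshot("side"); print([(np.round(d["at"]),round(d["score"],2)) for d in cams.spot_point("bottle_a_label","side")])
E
```

```text
[  184   139   240   112 22566] [306. 191.]
12.55 [ 0.64140411 -0.18299647  0.23346857] [-0.07534844 -0.10727117 -0.082657  ]
[-0.016  0.003 -1.   ]
290 6 46 84 [np.float64(126.0), np.float64(116.0), np.float64(113.0)]
290 11 77 45 [np.float64(123.0), np.float64(114.0), np.float64(111.0)]
290 28 45 90 [np.float64(116.0), np.float64(108.0), np.float64(105.0)]
290 34 88 47 [np.float64(113.0), np.float64(105.0), np.float64(103.0)]
290 50 47 91 [np.float64(105.0), np.float64(99.0), np.float64(97.0)]
290 55 86 47 [np.float64(103.0), np.float64(97.0), np.float64(96.0)]
290 70 49 95 [np.float64(95.0), np.float64(91.0), np.float64(90.0)]
290 75 80 48 [np.float64(93.0), np.float64(89.0), np.float64(88.0)]
290 90 49 93 [np.float64(85.0), np.float64(83.0), np.float64(82.0)]
290 95 83 47 [np.float64(83.0), np.float64(81.0), np.float64(80.0)]
290 109 49 89 [np.float64(75.0), np.float64(75.0), np.float64(74.0)]
290 114 74 48 [np.float64(72.0), np.float64(72.0), np.float64(72.0)]
290 132 62 49 [np.float64(62.0), np.float64(64.0), np.float64(65.0)]
290 173 65 90 [np.float64(38.0), np.float64(44.0), 
[... 797 characters left out ...]
.float64(83.0), np.float64(81.0), np.float64(81.0)]
350 108 49 95 [np.float64(76.0), np.float64(75.0), np.float64(75.0)]
350 113 82 50 [np.float64(73.0), np.float64(73.0), np.float64(73.0)]
350 131 69 49 [np.float64(63.0), np.float64(65.0), np.float64(65.0)]
350 173 61 104 [np.float64(38.0), np.float64(44.0), np.float64(46.0)]
350 206 97 68 [np.float64(17.0), np.float64(27.0), np.float64(30.0)]
350 216 67 77 [np.float64(11.0), np.float64(22.0), np.float64(25.0)]
350 228 78 61 [np.float64(2.0), np.float64(15.0), np.float64(19.0)]
350 240 57 99 [np.float64(-6.0), np.float64(8.0), np.float64(12.0)]
350 250 99 49 [np.float64(-13.0), np.float64(2.0), np.float64(7.0)]
[(array([338., 148.]), 0.98)]
```

One flat done: the bottle is flat, with the label sliver now on its upper right face. Same again for the second flat.

Call:
drive_tool(
  linear=[
    [-4,0,-4],
    [-14,0,0],
    [-10,0,0],
    [0,0,0],
    [0,0,14],
    [0,0,12],
    [0,0,0],
    [0,0,0],
  ],
  rot=[
    [0,0.9,0],
    [0,0,0],
    [0,0,0],
    [0,0,0],
    [0,0,0],
    [0,0,0],
    [0,0,0],
    [0,0,0],
  ],
  hand=[70,70,70,70,70,70,70,70],
)

```text
t: 13.37
tcp_pos: [0.6348, -0.2155, 0.207]
tool_rot: [0.77, 0.638, 0.002, -0.002]
force: [-0.5, -0.2, 0.2]
finger_gap: 0.82
```

Run:
```python
from h import *
a=prof("w11"); rows(a,(350,))
```

```text
[  150    85   304   138 35471] [304. 149.]
13.3667 [ 0.63483307 -0.21545198  0.20700526] [-0.45919856 -0.15929063  0.15507001]
[ 0.005 -0.002 -1.   ]
350 6 83 46 [np.float64(118.0), np.float64(108.0), np.float64(105.0)]
350 25 47 92 [np.float64(110.0), np.float64(102.0), np.float64(100.0)]
350 31 90 47 [np.float64(108.0), np.float64(100.0), np.float64(98.0)]
350 49 47 98 [np.float64(101.0), np.float64(95.0), np.float64(93.0)]
350 56 96 48 [np.float64(98.0), np.float64(92.0), np.float64(91.0)]
350 73 47 100 [np.float64(91.0), np.float64(87.0), np.float64(85.0)]
350 79 99 47 [np.float64(88.0), np.float64(85.0), np.float64(84.0)]
350 123 65 96 [np.float64(68.0), np.float64(69.0), np.float64(69.0)]
350 209 88 144 [np.float64(24.0), np.float64(34.0), np.float64(37.0)]
350 222 119 37 [np.float64(17.0), np.float64(28.0), np.float64(32.0)]
```

Call:
drive_tool(
  linear=[
    [4,0,0],
    [4,0,0],
    [3,0,0],
    [0,0,0],
    [4,0,-3.5],
    [4.1,0,-3.5],
    [4.3,0,-3.2],
    [0,0,0],
  ],
  rot=[
    [0,0,0],
    [0,0,0],
    [0,0,0],
    [0,0,0],
    [0,0,0],
    [0,0,0],
    [0,0,0],
    [0,0,0],
  ],
  hand=[70,70,70,70,70,70,70,70],
)

```text
t: 14.08
tcp_pos: [0.6406, -0.1901, 0.2209]
tool_rot: [0.769, 0.639, 0.002, 0.0]
force: [-0.8, 0.2, -1.0]
finger_gap: 0.821
```

Run:
```python
from h import *
a=prof("w12"); rows(a,(350,))
```

```text
[  167   124   267   124 26219] [303. 178.]
14.0833 [ 0.64056362 -0.19005217  0.22089495] [-0.82611228  0.16333287 -1.02225584]
[ 0.002  0.002 -1.   ]
350 12 45 89 [np.float64(120.0), np.float64(110.0), np.float64(108.0)]
350 18 84 46 [np.float64(117.0), np.float64(108.0), np.float64(106.0)]
350 35 47 96 [np.float64(110.0), np.float64(102.0), np.float64(100.0)]
350 41 88 48 [np.float64(107.0), np.float64(100.0), np.float64(98.0)]
350 58 48 101 [np.float64(99.0), np.float64(94.0), np.float64(93.0)]
350 63 90 47 [np.float64(97.0), np.float64(92.0), np.float64(91.0)]
350 79 49 103 [np.float64(90.0), np.float64(86.0), np.float64(85.0)]
350 85 98 47 [np.float64(87.0), np.float64(84.0), np.float64(83.0)]
350 100 49 100 [np.float64(79.0), np.float64(78.0), np.float64(78.0)]
350 105 90 49 [np.float64(77.0), np.float64(76.0), np.float64(76.0)]
350 123 52 41 [np.float64(68.0), np.float64(69.0), np.float64(69.0)]
350 147 56 93 [np.float64(55.0), np.float64(58.0), np.float64(59.0)]
350 226 97 123 [np.float64(9.0), np.float64(21.0), np.float64(25.0)]
350 236 100 124 [np.float64(2.0), np.float64(16.0), np.float64(20.0)]
350 246 109 37 [np.float64(-4.0), np.float64(11.0), np.float64(15.0)]
350 256 38 49 [np.float64(-11.0), np.float64(5.0), np.float64(10.0)]
```

Call:
drive_tool(
  linear=[
    [5,0,-2.7],
    [5,0,-2.1],
    [5.2,0,-1.7],
    [5.4,0,-1.2],
    [5.3,0,-0.7],
    [4,0,0],
    [4,0,0],
    [0,0,0],
    [0,0,0],
  ],
  rot=[
    [0,0,0],
    [0,0,0],
    [0,0,0],
    [0,0,0],
    [0,0,0],
    [0,0,0],
    [0,0,0],
    [0,0,0],
    [0,0,0],
  ],
  hand=[70,70,70,70,70,70,70,70,70],
)

```text
t: 14.88
tcp_pos: [0.6474, -0.1517, 0.2307]
tool_rot: [0.769, 0.639, 0.002, -0.0]
force: [-0.4, 0.4, -0.2]
finger_gap: 0.819
```

Run:
```python
from h import *
a=prof("w13"); rows(a,(350,))
```

```text
[  184   141   240   109 13235] [296. 178.]
14.8833 [ 0.64743834 -0.15171107  0.23074092] [-0.39053405  0.41105305 -0.20640356]
[ 0.004  0.002 -1.   ]
350 7 80 45 [np.float64(125.0), np.float64(115.0), np.float64(113.0)]
350 24 45 94 [np.float64(117.0), np.float64(109.0), np.float64(107.0)]
350 29 83 45 [np.float64(115.0), np.float64(107.0), np.float64(105.0)]
350 45 46 99 [np.float64(108.0), np.float64(101.0), np.float64(99.0)]
350 51 92 47 [np.float64(105.0), np.float64(99.0), np.float64(97.0)]
350 66 46 103 [np.float64(97.0), np.float64(93.0), np.float64(91.0)]
350 71 82 46 [np.float64(95.0), np.float64(91.0), np.float64(89.0)]
350 86 47 103 [np.float64(87.0), np.float64(84.0), np.float64(84.0)]
350 91 84 48 [np.float64(85.0), np.float64(82.0), np.float64(82.0)]
350 106 50 95 [np.float64(77.0), np.float64(76.0), np.float64(76.0)]
350 111 92 50 [np.float64(74.0), np.float64(74.0), np.float64(74.0)]
350 124 51 95 [np.float64(67.0), np.float64(68.0), np.float64(68.0)]
350 129 79 52 [np.float64(64.0), np.float64(66.0), np.float64(66.0)]
350 186 98 212 [np.float64(31.0), np.float64(38.0), np.float64(40.0)]
350 198 211 208 [np.float64(23.0), np.float64(32.0), np.float64(35.0)]
350 213 212 197 [np.float64(13.0), np.float64(24.0), np.float64(27.0)]
350 227 189 177 [np.float64(4.0), np.float64(16.0), np.float64(20.0)]
350 240 160 70 [np.float64(-5.0), np.float64(9.0), np.float64(13.0)]
```

Label of bottle b is up: a 29 mm white band at the top-flat height. Retreating to look at both bottles and the button, closing the fingers on the way.

Call:
drive_tool(
  linear=[
    [0,0,-6],
    [-6,0,-25],
    [-15,-15,-30],
    [-15,-25,-25],
    [-15,-30,-15],
    [-12,-30,0],
    [0,-30,0],
    [0,0,0],
    [0,0,0],
    [0,0,0],
  ],
  rot=[
    [0,0,0],
    [0,0,0],
    [0,0,0],
    [0,0,0],
    [0,0,0],
    [0,0,0],
    [0,0,0],
    [0,0,0],
    [0,0,0],
    [0,0,0],
  ],
  hand=[70,70,70,0,0,0,0,0,0,0],
)

```text
t: 15.77
tcp_pos: [0.5023, -0.1946, 0.3361]
tool_rot: [0.77, 0.638, 0.001, 0.001]
force: [-0.5, 0.1, -0.3]
finger_gap: -0.001
```

Run:
```python
from h import *
s=manip.sense(); print(s["t"],s["tcp_pos"],s["tool_rot"],s["force"],s["finger_gap"])
a=save("wrist","w14"); cv2.imwrite("pics/w14b.png",a[:,:,::-1])
for l in("bottle_a_centre","bottle_a_label","start_top"):
    for d in cams.spot_point(l,"wrist"): print(l,np.round(d["at"],1),round(d["score"],2),[onz("wrist",d["at"],z).round(4) for z in((.165,) if l[0]=="b" else (.07,.08,.09))])
```

```text
15.7667 [ 0.50228953 -0.19455303  0.33605194] [7.69933617e-01 6.38123020e-01 9.62007192e-04 5.58084303e-04] [-0.52725058  0.09036823 -0.33469308] -0.000504019296532258
bottle_a_label [370.6 260.9] 0.74 [array([ 0.5344, -0.2627,  0.165 ])]
start_top [265.2 119.5] 0.93 [array([ 0.4478, -0.1156,  0.07  ]), array([ 0.4498, -0.1159,  0.08  ]), array([ 0.4519, -0.1161,  0.09  ])]
```

View pics/w14b.png

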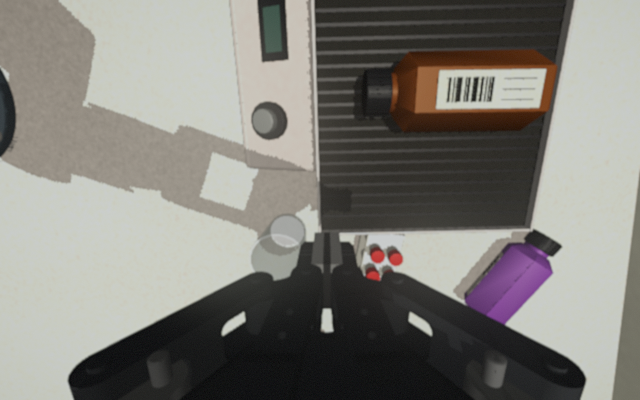

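Bottle b's label faces up at (493,88), flat and front to back. The button is at (265,120). Next I move over the button and tilt the tool to its 19° axis.

Call:
drive_tool(
  linear=[
    [16,-24,0],
    [16,-24,0],
    [16,-24,20],
    [16,-24,30],
    [0,0,30],
    [0,0,20],
    [0,0,0],
    [0,0,0],
    [0,0,0],
  ],
  rot=[
    [0,0,0],
    [0,0,0],
    [0,0,0],
    [0,0,-1],
    [-6,0,0],
    [-6,0,0],
    [-6,0,0],
    [0,0,0],
    [0,0,0],
  ],
  hand=[0,0,0,0,0,0,0,0,0],
)

```text
t: 16.72
tcp_pos: [0.4296, -0.1126, 0.2355]
tool_rot: [0.752, 0.64, 0.1, 0.119]
force: [0.0, -0.5, 0.2]
finger_gap: 0.002
```

Run:
```python
from h import *
from scipy.spatial.transform import Rotation as Ro
s=manip.sense(); r=Ro.from_quat(s["tool_rot"]); print(s["t"],s["tcp_pos"],s["q"].round(2),s["force"]);print(r.as_matrix().round(3))
a=save("wrist","w15")
for d in cams.spot_point("start_top","wrist"):
    print(np.round(d["at"],1),round(d["score"],2),[onz("wrist",d["at"],z).round(4) for z in(.07,.08,.09)])
    p=tri([("wrist",d["at"]),("side",(290,216.5))]); print("tri side",p,r.inv().apply(p-s["tcp_pos"])*1000)
for n in("side","scene"):
    cams.snapshot(n)
    for l in ("start_top","bottle_a_label"):
        for d in cams.spot_point(l,n): print(n,l,np.round(d["at"],1),round(d["score"],2),onz(n,d["at"],.165).round(4))
```

```text
16.7167 [ 0.42960181 -0.1126269   0.23554363] [-0.57  0.35  2.11  0.32  0.4  -0.69] [ 0.03670759 -0.48243258  0.23363665]
[[ 0.16   0.939  0.303]
 [ 0.987 -0.152 -0.05 ]
 [-0.001  0.307 -0.952]]
side start_top [288.1 215.4] 0.6 [ 0.4207 -0.206   0.165 ]
side bottle_a_label [333.2 146.6] 0.81 [0.6648 0.0432 0.165 ]
scene start_top [313.6 175.3] 0.37 [ 0.5189 -0.1119  0.165 ]
scene bottle_a_label [363.6 229.8] 0.91 [0.6766 0.0414 0.165 ]
```

Call:
drive_tool(
  linear=[
    [0,-11,8],
    [0,-11,10],
    [0,-10,16],
    [0,0,14],
    [0,0,10],
    [0,0,8],
    [0,0,0],
    [0,0,0],
  ],
  rot=[
    [0,0,0],
    [0,0,0],
    [0,0,0],
    [0,0,0],
    [0,0,0],
    [0,0,0],
    [0,0,0],
    [0,0,0],
  ],
  hand=[0,0,0,0,0,0,0,0],
)

```text
t: 17.78
tcp_pos: [0.4248, -0.1147, 0.1642]
tool_rot: [0.751, 0.64, 0.102, 0.126]
force: [0.4, 0.2, -0.4]
finger_gap: 0.0
```

Run:
```python
from h import *
from scipy.spatial.transform import Rotation as Ro
s=manip.sense(); r=Ro.from_quat(s["tool_rot"]); print(s["t"],s["q"].round(2),s["force"]);print(r.as_matrix().round(3))
t=s["tcp_pos"]+r.apply([0,0,.0726]); print(s["tcp_pos"],"tip",t,[(r.inv().apply(np.array(p)-t)*1000).round(1) for p in((.448,-.1158,.072),(.4498,-.1159,.08))])
a=save("wrist","w16"); b=save("side","s16"); 
A=cv2.resize(a[60:400,140:500],(480,453),interpolation=2); c=cv2.resize(b[170:250,240:320],(320,320),interpolation=2); e=cv2.resize(save("scene","c16")[150:200,280:360],(320,200)[:2],interpolation=2)
cv2.imwrite("pics/v16.png",np.hstack([np.vstack([A,np.zeros((67,480,3),np.uint8)]),np.vstack([c,e])])[:,:,::-1])
```

```text
17.7833 [-0.59  0.53  2.2   0.84  0.17 -1.24] [ 0.39059661  0.16029986 -0.40988491]
[[ 0.159  0.936  0.315]
 [ 0.987 -0.148 -0.059]
 [-0.008  0.32  -0.947]]
[ 0.42484725 -0.11468264  0.16419834] tip [ 0.44770513 -0.11894641  0.09542263] [array([ 3.3, -7.7, 22.1]), array([ 3.5, -3.4, 15.1])]
```

View pics/v16.png

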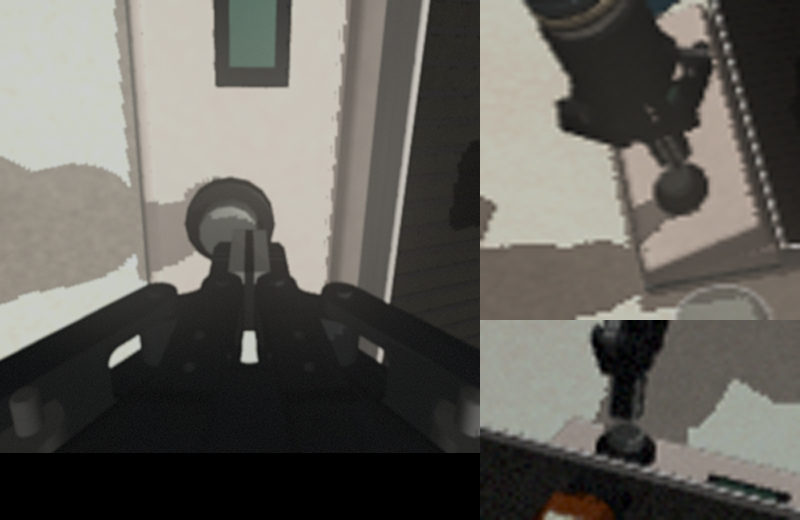

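The tip is just above the grey button. The button face is about 7 mm further toward the robot and 3 mm left, so I correct and creep in.

Call:
drive_tool(
  linear=[
    [3,-4,0],
    [0,-3,3],
    [0,0,4],
    [0,0,3],
    [0,0,0],
    [0,0,0],
  ],
  rot=[
    [0,0,0],
    [0,0,0],
    [0,0,0],
    [0,0,0],
    [0,0,0],
    [0,0,0],
  ],
  hand=[0,0,0,0,0,0],
)

```text
t: 18.43
tcp_pos: [0.4229, -0.1117, 0.1568]
tool_rot: [0.75, 0.641, 0.104, 0.131]
force: [0.9, -1.1, 0.2]
finger_gap: -0.007
```

```bash
cat > t.py <<'E'
from h import *
from scipy.spatial.transform import Rotation as Ro
s=manip.sense(); r=Ro.from_quat(s["tool_rot"]); t=s["tcp_pos"]+r.apply([0,0,.0726]); print(s["t"],"tip",t.round(4),"zdir",r.as_matrix()[:,2].round(3),"F",s["force"].round(2),[(r.inv().apply(np.array(p)-t)*1000).round(1) for p in((.448,-.1158,.072),(.4498,-.1159,.08))])
E
python3 t.py
```

```text
18.4333 tip [ 0.4464 -0.1164  0.0883] zdir [ 0.323 -0.064 -0.944] F [ 0.89 -1.08  0.2 ] [array([ 1. , -4. , 15.9]), array([1.1, 0.4, 8.9])]
```

Call:
drive_tool(
  linear=[
    [0,-1,3],
    [0,-1,3],
    [0,0,0],
  ],
  rot=[
    [0,0,0],
    [0,0,0],
    [0,0,0],
  ],
  hand=[0,0,0],
)

```text
t: 18.68
tcp_pos: [0.4235, -0.1121, 0.1521]
tool_rot: [0.749, 0.641, 0.104, 0.133]
force: [-0.8, 0.5, -0.6]
finger_gap: 0.002
```

```bash
python3 t.py
```

```text
18.6833 tip [ 0.4473 -0.1168  0.0837] zdir [ 0.327 -0.066 -0.943] F [-0.81  0.52 -0.59] [array([ 1.3, -3.4, 11.2]), array([1.4, 1. , 4.3])]
```

Call:
drive_tool(
  linear=[
    [0,-1.5,2.5],
    [0,-1.5,2.5],
    [0,0,2],
    [0,0,0],
  ],
  rot=[
    [0,0,0],
    [0,0,0],
    [0,0,0],
    [0,0,0],
  ],
  hand=[0,0,0,0],
)

```text
t: 19.02
tcp_pos: [0.4234, -0.1122, 0.1465]
tool_rot: [0.749, 0.641, 0.105, 0.135]
force: [-1.6, -1.2, 2.6]
finger_gap: 0.003
```

```bash
python3 t.py
```

```text
19.0167 tip [ 0.4473 -0.1171  0.0781] zdir [ 0.33  -0.067 -0.942] F [-1.61 -1.18  2.62] [array([ 1.5, -1.6,  5.9]), array([ 1.6,  2.8, -1. ])]
```

Call:
drive_tool(
  linear=[
    [0,-0.5,3],
    [0,0,3],
    [0,0,1],
  ],
  rot=[
    [0,0,0],
    [0,0,0],
    [0,0,0],
  ],
  hand=[0,0,0],
)

```text
t: 19.27
tcp_pos: [0.4243, -0.1122, 0.1428]
tool_rot: [0.748, 0.64, 0.106, 0.137]
force: [-4.8, -0.3, 14.3]
finger_gap: 0.003
```

```bash
python3 t.py
```

```text
19.2667 tip [ 0.4485 -0.1173  0.0746] zdir [ 0.334 -0.07  -0.94 ] F [-4.78 -0.28 14.29] [array([ 1.4, -1.6,  2.1]), array([ 1.5,  2.8, -4.8])]
```

About 15 N along the button axis against a 5 N spring, so it looks bottomed. I hold briefly, then withdraw in steps to see whether the force follows the spring.

Call:
drive_tool(
  linear=[
    [0,0,1.5],
    [0,0,0],
    [0,0,-2.5],
  ],
  rot=[
    [0,0,0],
    [0,0,0],
    [0,0,0],
  ],
  hand=[0,0,0],
)

```text
t: 19.52
tcp_pos: [0.4228, -0.1118, 0.1468]
tool_rot: [0.749, 0.64, 0.106, 0.139]
force: [-0.9, -0.1, 3.1]
finger_gap: -0.0
```

Call:
drive_tool(
  linear=[
    [0,0,-1],
    [0,0,0],
  ],
  rot=[
    [0,0,0],
    [0,0,0],
  ],
  hand=[0,0],
)

```text
t: 19.68
tcp_pos: [0.4221, -0.1117, 0.149]
tool_rot: [0.748, 0.64, 0.106, 0.14]
force: [-0.0, -0.0, 0.1]
finger_gap: 0.0
```

Call:
drive_tool(
  linear=[
    [0,0,-1.5],
    [0,0,0],
  ],
  rot=[
    [0,0,0],
    [0,0,0],
  ],
  hand=[0,0],
)

```text
t: 19.85
tcp_pos: [0.4221, -0.1117, 0.1509]
tool_rot: [0.748, 0.64, 0.106, 0.14]
force: [0.2, -0.2, 0.2]
finger_gap: -0.0
```

The force fell 15→3→0 N over about 6.5 mm, which matches the spring through its full travel. Retreating for the final check.

Call:
drive_tool(
  linear=[
    [0,0,-15],
    [0,0,-30],
    [0,0,-35],
    [0,0,-35],
    [0,0,-25],
    [0,0,0],
    [0,0,0],
  ],
  rot=[
    [0,0,0],
    [0,0,0],
    [0,0,0],
    [0,0,0],
    [6,0,0],
    [6,0,0],
    [6,0,0],
  ],
  hand=[0,0,0,0,0,0,0],
)

```text
t: 20.43
tcp_pos: [0.407, -0.0978, 0.2135]
tool_rot: [0.751, 0.652, 0.076, 0.068]
force: [0.9, 0.9, -0.1]
finger_gap: 0.001
```

Run:
```python
from h import *
s=manip.sense(); print(s["t"],s["tcp_pos"],s["force"].round(1))
mc=np.array([.635,-.073]); ax=np.array([.987,-.162]); ay=np.array([.162,.987])
for n in("wrist","scene","side"):
    save(n,n+"_end")
    for l in("bottle_a_label","bottle_a_centre","start_top"):
        for d in cams.spot_point(l,n):
            z=.165 if "label" in l else .135 if "bottle" in l else .078
            w=onz(n,d["at"],z)[:2]; print(n,l,round(d["score"],2),np.round(d["at"]),"mat frame",[round(float(v),3) for v in((w-mc)@ax,(w-mc)@ay)])
a=cv2.imread("pics/wrist_end.png"); h=cv2.cvtColor(a,cv2.COLOR_BGR2HSV)
for n in("wrist","scene","side"):
    h=cv2.cvtColor(cv2.imread(f"pics/{n}_end.png"),cv2.COLOR_BGR2HSV)
    hull=((h[:,:,0]<15)&(h[:,:,1]>120)&(h[:,:,2]>40)).astype(np.uint8); k,lab,st,ce=cv2.connectedComponentsWithStats(hull)
    for i in range(1,k):
        if st[i,4]>(1500 if n=="wrist" else 250):
            x,y,w,hh=st[i,:4]; sub=h[y:y+hh,x:x+w]; m=((sub[:,:,1]<80)&(sub[:,:,2]>130)).astype(np.uint8)
            c,_=cv2.findContours(m,0,2)
            for q in c:
                if cv2.contourArea(q)>30:
                    b=cv2.boxPoints(cv2.minAreaRect(q))+[x,y]; P=np.array([onz(n,v,.165) for v in b]); print(n,st[i],"label box sides mm",[(np.linalg.norm(P[j]-P[j-1])*1000).round(1) for j in(0,1)],"centre",P.mean(0).round(3),"mat",((P.mean(0)[:2]-mc)@ax).round(3),((P.mean(0)[:2]-mc)@ay).round(3))
```

```text
20.4333 [ 0.40703247 -0.09784224  0.21354651] [ 0.9  0.9 -0.1]
wrist start_top 0.88 [342. 228.] mat frame [-0.177, -0.071]
scene bottle_a_label 0.81 [362. 230.] mat frame [0.023, 0.117]
scene bottle_a_centre 0.87 [362. 233.] mat frame [0.011, 0.113]
scene start_top 0.62 [315. 178.] mat frame [-0.178, -0.08]
scene start_top 0.45 [264. 182.] mat frame [-0.116, -0.216]
side bottle_a_label 0.73 [349. 177.] mat frame [0.023, -0.043]
side bottle_a_label 0.7 [334. 148.] mat frame [0.01, 0.111]
side bottle_a_centre 0.96 [337. 152.] mat frame [0.024, 0.123]
side start_top 0.56 [288. 216.] mat frame [-0.181, -0.086]
wrist [ 545  169   95   95 6778] label box sides mm [np.float64(22.9), np.float64(8.1)] centre [ 0.609 -0.125  0.165] mat -0.018 -0.056
scene [277 193  37  45 482] label box sides mm [np.float64(28.2), np.float64(88.1)] centre [ 0.648 -0.133  0.165] mat 0.022 -0.057
scene [342 209  36  48 460] label box sides mm [np.float64(28.5), np.float64(85.3)] centre [0.674 0.036 0.165] mat 0.02 0.114
scene [ 555  234   85   83 2105] label box sides mm [np.float64(164.0), np.float64(61.6)] cen
[... 273 characters left out ...]
31 0.501 0.165] mat -0.097 0.566
side [ 214   32   73   83 2563] label box sides mm [np.float64(115.6), np.float64(31.8)] centre [0.414 0.457 0.165] mat -0.304 0.487
side [ 340   84   95   95 1041] label box sides mm [np.float64(49.5), np.float64(19.1)] centre [ 0.671 -0.123  0.165] mat 0.044 -0.044
side [ 340   84   95   95 1041] label box sides mm [np.float64(520.0), np.float64(208.7)] centre [0.761 0.042 0.165] mat 0.106 0.134
side [327 173  42  19 297] label box sides mm [np.float64(28.4), np.float64(50.1)] centre [ 0.668 -0.131  0.165] mat 0.042 -0.052
side [ 462  204  178  196 2169] label box sides mm [np.float64(212.9), np.float64(451.2)] centre [ 0.823 -0.683  0.165] mat 0.284 -0.572
```

```bash
python3 -c "
from station import order
print(order.sign_off())"
```

```text
the job is handed in; nothing more can be done
None
```

I rolled both bottles to label up, then pressed the start button and let it go, and handed the job in. The robot clock read about 20 s of the 54 s at that point.

- **Bottles:** The left one went over one flat and the right one two. My first push on each only slid it, by about 16 mm for the left and 8 mm for the right. After that I moved the fingertips along the rolling arc, and each flat went over.
- **Label check:** In the last scene-camera picture both labels measure about 28 x 85–88 mm at top-flat height, so they face up. They are centred at about (0.02, 0.11) and (0.02, -0.06) m in the mat frame, inside the rim and lying front to back.
- **Button:** I pressed along its axis to about 15 N, against the 5 N spring. The force then fell back to zero over about 6.5 mm of withdrawal, which fits full travel and release. I could not read the button joint itself.
- **Other checks:** The final side view could not confirm the full label sizes. It gave the right-hand label as 28 x 50 mm and did not isolate the left one, though its network positions for both agreed to within about 15 mm. The bystanders were not re-measured at the end, but no move came near them. The gripper ended clear of everything, with the tool force within its usual 1 N or so of noise.

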